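Fold up a carton around a jar and close it

ROBOT

A 7-joint arm with a two-finger parallel gripper is mounted at the origin on the work surface. World frame = base frame: x ahead of the robot, y to its left, z up, the work surface at z = 0. Lengths are in m, angles in rad, forces in N, time in s.
With the tool pointing down it reaches from about 0.35 to 0.9 m from the base axis. Payload 8.1 kg.
Tool frame: the origin (TCP) lies midway between the tips of the shut fingers; the grasp point (between the pads) lies 19 mm behind it; z points along the fingers, y is the line along which they close (so a half turn about z gives the same grasp; the last joint's range is limited). The gripper opens to 92 mm and grips with 3 to 60 N. Pads are 19 mm wide; open, the fingers measure 130 mm over their backs; the gripper's body (75 mm by 190 mm) begins 47 mm behind the grasp point.
Start: joints at [1.046, 0.434, 0.025, 1.573, -0.012, 1.134, -0.075], TCP at [0.256, -0.57, 0.227] pointing down, gripper open.
Joint ranges: [-2.62, 2.62], [-0.44, 2.09], [-1.27, 1.32], [0.08, 2.57], [-1.32, 4.46], [0.12, 2], [-2.74, 2.74]. Speed limits (rad/s): [2.22, 2.22, 3.01, 3.01, 3.14, 3.14, 3.14].

INTERFACE

Orientations are given as a rotation vector (axis times angle).
In Python, from cell import observe, cams, job gives the robot as it stands. The module is installed in compiled form; this text tells all that it offers.
- The arm moves only by the tool step_arm, never from a script. Its argument "steps" is a list of rows, each a list of 6 numbers: the shift along the world's x, y, z in mm, then the turn, a rotation vector about the world's x, y, z in rad. In form: [[dx, dy, dz, rx, ry, rz], ...]. A call has 1 to 20 rows; each row shifts and turns the commanded pose from where the row before left it; what a row does not reach is not made up. A row lasts 1/12 s, in which the tool goes at most 41.7 mm and 7.16 degrees, less where a joint would pass 70% of its speed; a pose out of reach is approached as far as the arm can. A call with a gripper value outside its range is refused whole. "gripper" is the opening, from 0 (shut) to 1 (fully open), set as the call begins (left out, the last holds). The fingers move at their own pace and stop on an object; "force" is the grip in N (left out, the last holds). Time passes only in rows, so rows that do not move let the fingers close. It gives the time, the measured TCP pose, the force, the opening and the grip force at its end, in the units of the state.
- observe(): the state, without advancing time (a new reading comes with each control period).
- cams.get_image(name): name is "scene" or "top"; returns the picture (384x512x3 uint8, red, green, blue); there is no depth.
- cams.get_calibration(name): a dict with "fov_y" (degrees; the focal length in pixels is half the picture's height over the tangent of half this angle, whatever the lens; pixels are square), "cx", "cy" (the principal point, pixels), "world_to_cam" (4x4, takes a point from world to camera coordinates). Camera axes: x right, y up, looking along -z (the intrinsics and any distortion apply to the point x, -y, -z); pixel columns grow to the right and rows downward; lengths in m; the calibration is good to about 2 mm. A picture is of the moment at which its call begins. get_calibration takes no time and is no camera call.
- job.sign_off(): hands the job in; it is judged then, once.
The state is a dict: "clock": time; "joints": joint angles; "dq": joint speeds; "joint_efforts": joint torques, N m; "position": TCP position; "ee_rot": TCP orientation; "force": force on the tool from outside, world axes, zero at the start; "ft_torque": the same for the moment, N m; "width": opening from 0.0 (shut) to 1.0 (fully open); "gripper_force": force on a finger pad.
Only numpy, scipy, OpenCV 4.12 (cv2) and the standard library are available. Lean on these libraries where they do the work, as an engineer would, in place of code of your own. Each camera call takes 0.05 s, during which the arm holds its last target. There are 200 camera calls.

TASK

In the auction storeroom, pack the squat jar: stand it upright on the floor of the half-folded carton, fold up the carton's left, right and front walls until each clicks home and stays upright, and then, last of all, close the lid until it clicks shut and stays. Put the jar down without dropping it, do not crush the board, and leave the other wares and things on the table where they are.

Things in the scene. Friction and masses are not known exactly. Their poses are not given: they have to be found in the camera images.
- carton: Half-folded cardboard carton fixed on a 30 mm high wooden riser. Origin: centre of the riser underside, on the table; +x towards the standing back wall, +y left, z up. Floor 135 (x) x 175 (y) mm, its top at z = 35 mm. The back wall, 5 mm thick, stands at x = 67.5 mm up to z = 100 mm; the lid hangs on its top edge. Erected, the box is 65 mm deep inside.
- carton_in (a point): Centre of the carton's floor, top face (35 mm above the table).
- wall_left (a joint): Hinge angle of the left (+y) wall of the carton: 0 = folded down level, 1.571 = upright (its stop). A stiff crease: it stays where left up to about 1.3, is pushed back by its catch from there on, and clicks home and stays only when pressed into the last 3 degrees (2 to 3 N at its edge; 10 N is plenty).
- wall_right (a joint): Hinge angle of the right (-y) wall of the carton: 0 = folded down level, 1.571 = upright (its stop). A stiff crease: it stays where left up to about 1.3, is pushed back by its catch from there on, and clicks home and stays only when pressed into the last 3 degrees (2 to 3 N at its edge; 10 N is plenty).
- wall_front (a joint): Hinge angle of the front (-x, nearest the robot) wall of the carton: 0 = folded down level, 1.571 = upright (its stop). A stiff crease: it stays where left up to about 1.3, is pushed back by its catch from there on, and clicks home and stays only when pressed into the last 3 degrees (2 to 3 N at its edge; 10 N is plenty).
- lid (a joint): Hinge angle of the lid on the back wall's top edge: 0 = standing straight up, negative = leaning back, away from the box, 1.571 = closed, level (its stop). Same stiff crease and catch as the walls: it clicks shut only in the last 3 degrees.
- wall_left_edge (a point): Middle of the free edge of the left wall (board 5 mm thick, 65 mm from hinge to free edge, 130 mm along the hinge). The hinge line is y = +87.5 mm of the carton frame, at z = 35 mm.
- wall_right_edge (a point): Middle of the free edge of the right wall (board 5 mm thick, 65 mm from hinge to free edge, 130 mm along the hinge). The hinge line is y = -87.5 mm of the carton frame, at z = 35 mm.
- wall_front_edge (a point): Middle of the free edge of the front wall (board 5 mm thick, 65 mm from hinge to free edge, 170 mm along the hinge). The hinge line is x = -67.5 mm of the carton frame, at z = 35 mm.
- lid_edge (a point): Middle of the free edge of the lid (board 5 mm thick, 141 mm from hinge to free edge, 182 mm wide, with a 15 mm lip along the free edge on the inner side). Its hinge line is x = 67.5 mm, z = 103 mm of the carton frame.
- jar: The squat white ceramic jar to pack: round belly 60 mm in diameter (widest 20 to 36 mm above its foot), short narrow neck, 60 mm tall, solid, about 0.22 kg. Origin: centre of its foot; z up.
- pot: White straight-sided cylindrical brush pot, 58 mm in diameter, 85 mm tall; stays. Origin: centre of its foot.
- bottle_vase: White bottle vase with a long thin neck, 62 mm in diameter, 125 mm tall; stays. Origin: centre of its foot.
- tape: Roll of clear tape lying flat, 96 mm in diameter, 25 mm high; stays. Origin: centre of underside.
- pad: Paper pad, 100 x 75 x 12 mm; stays. Origin: centre of underside.
- marker: Black marker lying flat, 134 mm long, 14 mm thick; stays. Origin: on its underside, mid length; x along it.
- bowl: Terracotta bowl, 120 mm in diameter, 50 mm high; stays. Origin: centre of its foot.
- black_vase: Tall black vase, 90 mm in diameter, 220 mm tall; stays. Origin: centre of its foot.
Not all that is in view belongs to the job. Leave any black or yellow look-alike of the jar alone.

How it is judged:
By the outcome, as a careful person would: the job done as asked, in the order asked, and still so for the second after the job is handed in, with the robot touching nothing.
It also fails if it takes over 72 s, if anything falls off the work surface, if the arm or the gripper's body presses on something with over 40 N, if the wrist force passes 120 N, or if a joint passes its speed limit or range.

## Working session

There is one attempt and no reset: what is moved stays moved. The work goes in short steps, Python scripts to look and compute and a tool call to move; the robot and the scene stay as the last step left them, time stands still between calls to the robot, and variables do not carry over. Pictures are saved under pics/ and viewed, at most 10 in all, crops included, and the job is handed in when it is done.

Besides the shell and the picture viewer there is one more tool, called after "Emit:" in YAML: its name, and indented under it one key for each argument. step_arm: Moves the arm, as the interface text tells. Its arguments: {"type":"object","properties":{"steps":{"type":"array","items":{"type":"array","items":{"type":"number"}}},"gripper":{"type":"number"},"force":{"type":"number"}},"required":["steps"]}

```bash
mkdir -p pics
python3 - <<'E'
from cell import observe,cams,job
import cv2,numpy as np
s=observe();print({k:np.round(v,3).tolist() for k,v in s.items()})
for n in("scene","top"):
    im=cams.get_image(n);cv2.imwrite(f"pics/{n}0.png",cv2.resize(im[:,:,::-1],(800,600),interpolation=cv2.INTER_CUBIC))
    c=cams.get_calibration(n);print({k:np.round(v,4).tolist() for k,v in c.items() if not isinstance(v,str)})
E
```

```text
{'clock': 0.0, 'joints': [1.046, 0.435, 0.025, 1.574, -0.012, 1.134, -0.075], 'dq': [0.001, -0.001, -0.001, -0.001, -0.001, -0.001, 0.001], 'joint_efforts': [-0.002, -66.784, 0.985, -31.446, -0.06, 0.043, 0.0], 'position': [0.256, -0.57, 0.226], 'ee_rot': [-3.071, -0.657, 0.001], 'force': [0.149, 0.627, 0.69], 'ft_torque': [0.04, -0.034, 0.036], 'gripper_force': 0.0, 'width': 1.0}
{'fov_y': 51.9323, 'cx': 255.5512, 'cy': 188.5929, 'world_to_cam': [[0.746, 0.6657, -0.016, -0.47], [-0.3486, 0.4108, 0.8424, 0.0401], [0.5674, -0.6229, 0.5386, -1.6898], [0.0, 0.0, 0.0, 1.0]]}
{'fov_y': 47.3997, 'cx': 258.2702, 'cy': 192.471, 'world_to_cam': [[0.0094, -0.9999, -0.0125, 0.0886], [0.9879, 0.0073, 0.155, -0.6079], [-0.1549, -0.0138, 0.9878, -1.2191], [0.0, 0.0, 0.0, 1.0]]}
```

View pics/scene0.png

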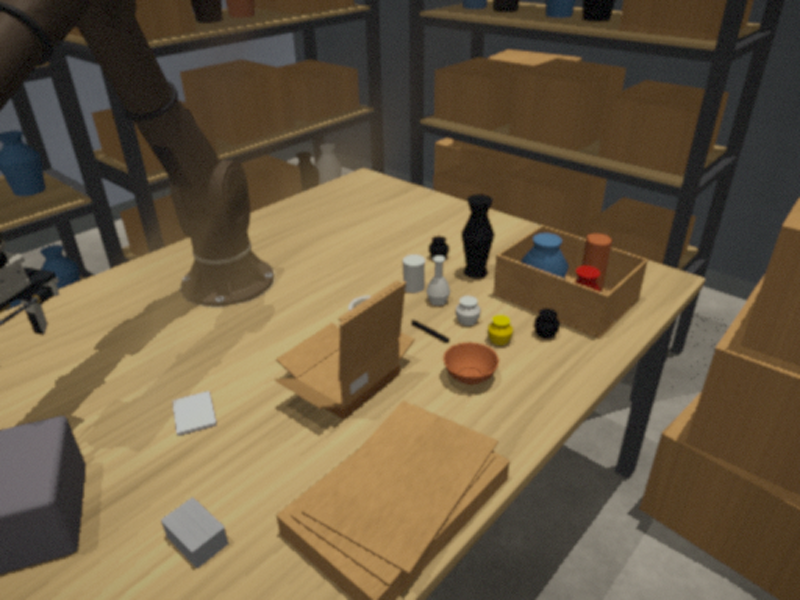

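View pics/top0.png

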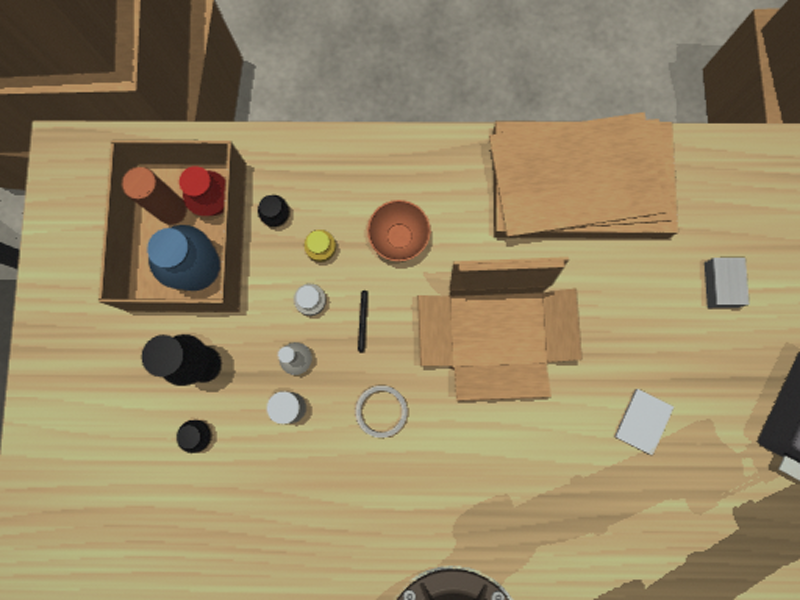

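The scene view shows the jar at about (468,312), in front of the bottle vase. The carton is at (345,350) with its lid leaning back. In the top view the jar is at (310,299), and the carton floor spans (450..546, 297..366). Its left, right and front walls are folded down and slightly raised.

```bash
cat > h.py <<'E'
import numpy as np,cv2
from cell import observe,cams,job
from scipy.optimize import least_squares
def P(n):
    c=cams.get_calibration(n);return 192/np.tan(np.radians(c["fov_y"])/2),c["cx"],c["cy"],np.array(c["world_to_cam"])
def proj(n,X):
    f,cx,cy,T=P(n);X=np.atleast_2d(X);p=X@T[:3,:3].T+T[:3,3]
    return np.c_[cx+f*p[:,0]/-p[:,2],cy+f*p[:,1]/p[:,2]]
def ray(n,uv):
    f,cx,cy,T=P(n);d=T[:3,:3].T@np.array([(uv[0]-cx)/f,-(uv[1]-cy)/f,-1]);return -T[:3,:3].T@T[:3,3],d
def atz(n,uv,z):
    o,d=ray(n,uv);return o+d*(z-o[2])/d[2]
def tri(a,b):
    (o,d),(p,e)=ray("top",a),ray("scene",b);s=np.linalg.lstsq(np.c_[d,-e],p-o,rcond=None)[0]
    A,B=o+d*s[0],p+e*s[1];return (A+B)/2,np.linalg.norm(A-B)
E
python3 - <<'E'
from h import *
t=cams.get_image("top");s=cams.get_image("scene")
a=cv2.resize(t[155:265,255:385],None,fx=5,fy=5,interpolation=cv2.INTER_CUBIC)  #650x550
cv2.imwrite("pics/c_top.png",a[:,:,::-1])
b=cv2.resize(s[175:270,170:270],None,fx=6,fy=6,interpolation=cv2.INTER_CUBIC) #600x570
j=cv2.resize(t[175:215,178:223],None,fx=4,fy=4);k=cv2.resize(s[180:215,280:320],None,fx=4,fy=4)
o=np.zeros((570,790,3),np.uint8);o[:,:600]=b;o[:160,605:785]=j;o[200:340,605:765]=k
cv2.imwrite("pics/c_scene.png",o[:,:,::-1])
E
```

```text
(no output)
```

View pics/c_top.png

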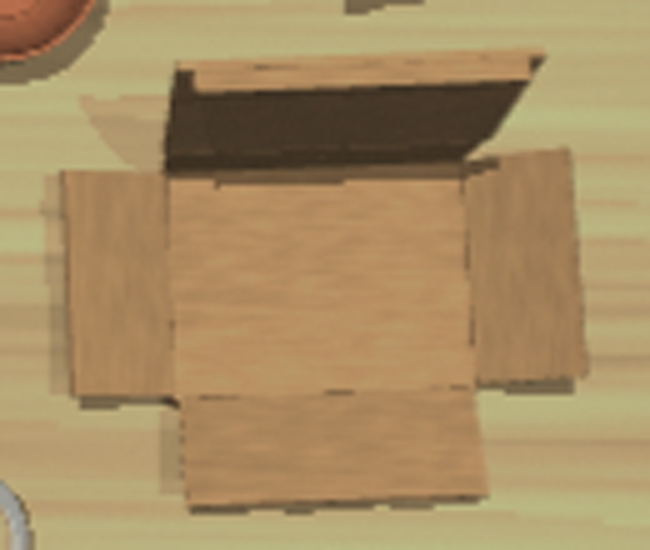

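View pics/c_scene.png

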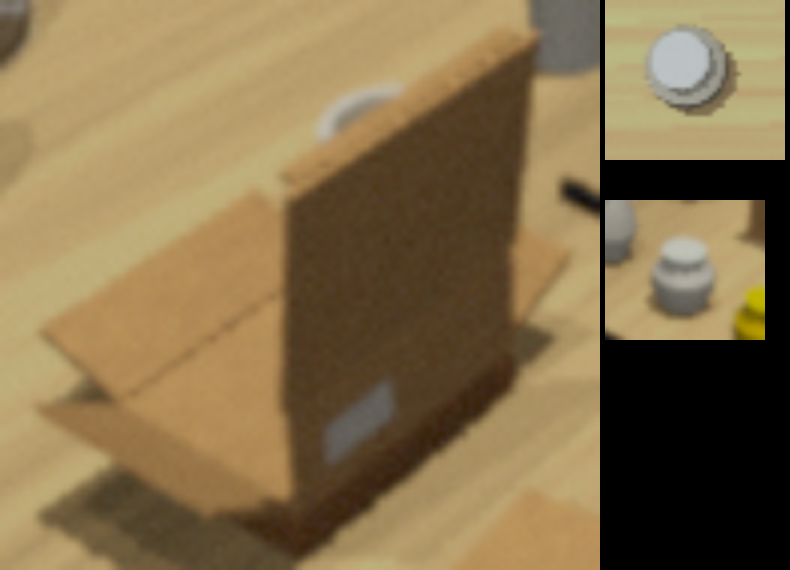

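Top crop: floor front corners at (178,396) and (474,387), and the wall free corners are clear. In the scene crop the lid's free edge runs from (288,182) to (538,36). The jar is clear of its neighbours.

Run:
```python
from h import *
T=lambda u,v:(np.array([u,v])+.5)/5-.5+[255,155]
S=lambda u,v:(np.array([u,v])+.5)/6-.5+[170,175]
def model(p):
    x,y,w,aL,aR,aF,l=p
    c=np.cos;s=np.sin
    L=lambda q:(q,.0875+.065*c(aL),.035+.065*s(aL)); R=lambda q:(q,-.0875-.065*c(aR),.035+.065*s(aR))
    F=lambda q:(-.0675-.065*c(aF),q,.035+.065*s(aF)); D=lambda q:(.0675+.141*s(l)-0*c(l),q,.103+.141*c(l))
    loc={"t":[((-.0675,.0875,.035),T(178,396)),((-.0675,-.0875,.035),T(474,387)),(L(.065),T(62,172)),(L(-.065),T(72,396)),
      (R(.065),T(568,150)),(R(-.065),T(588,376)),(F(.085),T(190,499)),(F(-.085),T(486,494)),
      (D(.091),T(178,64)),(D(-.091),T(544,52))],
     "s":[(R(-.065),S(40,408)),(F(-.085),S(42,331)),(D(.091),S(538,36)),(D(-.091),S(287,190)),((-.0675,-.0875,.035),S(120,398)),((.0675,-.0875,0),S(300,556))]}
    r=[]
    M=np.array([[c(w),-s(w),0],[s(w),c(w),0],[0,0,1]])
    for n,k in(("top","t"),("scene","s")):
        X=np.array([a for a,b in loc[k]])@M.T+[x,y,0];r.append(proj(n,X)-np.array([b for a,b in loc[k]]))
    return np.vstack(r)
f=least_squares(lambda p:model(p).ravel(),[.6,.0,0,.1,.1,.1,-.3],loss="soft_l1")
print(np.round(f.x,4));print(np.round(f.fun.reshape(-1,2),1).tolist())
x,y,w=f.x[:3]
t=cams.get_image("top").astype(int);s=cams.get_image("scene").astype(int)
def blob(im,y0,y1,x0,x1):
    g=im[y0:y1,x0:x1];m=((g.max(2)-g.min(2)<32)&(g.max(2)>95)).astype(np.uint8)
    n,l,st,c=cv2.connectedComponentsWithStats(m);i=1+np.argmax(st[1:,4]);return st[i,:4]+[x0,y0,0,0],st[i,4],c[i]+[x0,y0]
a=blob(t,175,210,182,220);b=blob(s,184,214,288,316);print(a,b)
ct=a[0][:2]+(a[0][2:]-1)/2;cs=b[0][:2]+(b[0][2:]-1)/2
jar=lambda q:[((q[0],q[1],q[2]))]
X,e=tri(ct,cs);print("tri",X,e)
# silhouette fit: jar as rings
th=np.linspace(0,2*np.pi,60)
def box(n,q):
    pts=[]
    for r,z in((.03,.02),(.03,.028),(.03,.036),(.02,.0),(.018,.06)):
        pts.append(np.c_[q[0]+r*np.cos(th),q[1]+r*np.sin(th),np.full(60,z+q[2])])
    u=proj(n,np.vstack(pts));return np.r_[u.min(0),u.max(0)]
def bb(o):return np.r_[o[0][:2]-.5,o[0][:2]+o[0][2:]-.5]
g=least_squares(lambda q:np.r_[box("top",q)-bb(a),box("scene",q)-bb(b)],[X[0],X[1],0],loss="soft_l1")
print("jar",g.x,np.round(g.fun,1))
for n in("top","scene"):print(n,ray(n,(256,192))[0])
for nm,uv,z in(("bottle",(189,229),.03),("marker",(232,206),.014),("yellow",(205,156),.03),("tape",(244,263),.025),("bowl",(255,148),.04),("pot",(184,261),.08),("blackv",(115,230),.2),("pad",(412,270),.01)):print(nm,np.round(atz("top",uv,z),3))
```

```text
[ 0.5591 -0.0814  0.043   0.4031  0.5816  0.3401  0.1168]
[[-0.8, 0.5], [0.8, 0.2], [0.0, -0.8], [-0.3, -0.2], [0.4, -0.5], [-0.2, -0.0], [-0.9, 1.2], [0.4, 0.2], [-0.1, 0.3], [0.6, 0.0], [-0.5, -0.2], [0.0, -0.7], [0.1, -1.0], [0.6, 0.5], [-0.2, 1.0], [0.6, 0.8]]
(array([188, 182,  20,  19]), np.int32(310), array([197.72580645, 191.02580645])) (array([292, 190,  15,  19]), np.int32(204), array([299.29901961, 198.23039216]))
tri [0.61192921 0.27194665 0.02659277] 0.004315353687574038
jar [ 0.61186135  0.27253651 -0.00334076] [-0.2 -0.3  0.9  1.6  0.1  0.1  1.2 -0.2]
top [0.41090027 0.07623555 1.2996013 ]
scene [ 1.32338026 -0.75622368  0.86878071]
bottle [0.501 0.294 0.03 ]
marker [0.571 0.172 0.014]
yellow [0.719 0.254 0.03 ]
tape [0.405 0.133 0.025]
bowl [0.742 0.105 0.04 ]
pot [0.409 0.296 0.08 ]
blackv [0.485 0.452 0.2  ]
pad [ 0.389 -0.352  0.01 ]
```

Emit:
step_arm:
  steps:
    - [0,0,30,0,0,0]
    - [0,0,30,0,0,0]
    - [13,30,10,0,0,-0.042]
    - [13,30,0,0,0,-0.042]
    - [13,30,0,0,0,-0.042]
    - [13,30,0,0,0,-0.042]
    - [13,30,0,0,0,-0.042]
    - [13,30,0,0,0,-0.042]
    - [13,30,0,0,0,-0.042]
    - [13,30,0,0,0,-0.042]
    - [13,30,0,0,0,-0.042]
    - [13,30,0,0,0,-0.042]
    - [13,30,0,0,0,0]
    - [13,30,0,0,0,0]
    - [13,30,0,0,0,0]
    - [13,30,0,0,0,0]
    - [13,30,0,0,0,0]
    - [13,30,0,0,0,0]
    - [13,30,0,0,0,0]
    - [13,30,0,0,0,0]
  gripper: 1.0
  force: 15

```text
clock: 1.97
position: [0.4902, -0.0288, 0.2969]
ee_rot: [3.141, 0.002, 0.001]
force: [0.5, -0.2, -0.7]
width: 1.0
gripper_force: 0.0
```

Emit:
step_arm:
  steps:
    - [12,30,0,0,0,0]
    - [12,30,0,0,0,0]
    - [12,30,0,0,0,0]
    - [12,30,0,0,0,0]
    - [12,30,0,0,0,0]
    - [12,30,0,0,0,0]
    - [12,30,0,0,0,0]
    - [12,30,0,0,0,0]
    - [12,30,-10,0,0,0]
    - [13,30,-20,0,0,0]
    - [0,0,-30,0,0,0]
    - [0,0,-30,0,0,0]
    - [0,0,-30,0,0,0]
    - [0,0,0,0,0,0]
    - [0,0,0,0,0,0]

```text
clock: 3.22
position: [0.61, 0.2691, 0.1757]
ee_rot: [3.14, 0.003, -0.005]
force: [0.2, 0.2, -0.1]
width: 1.0
gripper_force: 0.0
```

Run:
```python
from h import *
s=cams.get_image("scene");t=cams.get_image("top")
a=cv2.resize(s[140:235,240:340],None,fx=4,fy=4);b=cv2.resize(t[140:250,150:250],None,fx=4,fy=4)
o=np.zeros((440,800,3),np.uint8);o[:380,:400]=a;o[:,400:]=b
cv2.imwrite("pics/pre.png",o[:,:,::-1])
```

```text
(no output)
```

View pics/pre.png

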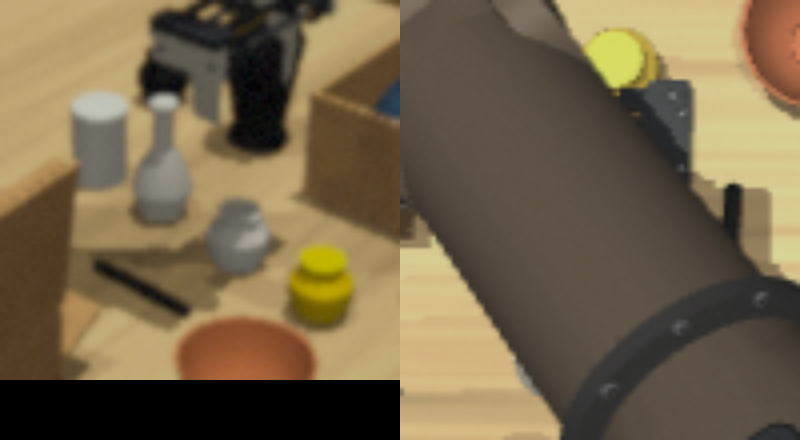

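The gripper is over the jar with nothing in the way, so I'm descending.

Emit:
step_arm:
  steps:
    - [1,1,-25,0,0,0]
    - [1,2,-25,0,0,0]
    - [0,0,-25,0,0,0]
    - [0,0,-25,0,0,0]
    - [0,0,-20,0,0,0]
    - [0,0,-15,0,0,0]
    - [0,0,-15,0,0,0]
    - [0,0,-14,0,0,0]
    - [0,0,0,0,0,0]
    - [0,0,0,0,0,0]

```text
clock: 4.15
position: [0.6134, 0.2729, 0.0136]
ee_rot: [-3.141, -0.002, -0.001]
force: [0.1, 0.0, -0.7]
width: 0.999
gripper_force: 0.0
```

Emit:
step_arm:
  steps:
    - [0,0,0,0,0,0]
    - [0,0,0,0,0,0]
    - [0,0,0,0,0,0]
    - [0,0,0,0,0,0]
    - [0,0,0,0,0,0]
    - [0,0,0,0,0,0]
    - [0,0,0,0,0,0]
    - [0,0,0,0,0,0]
    - [0,0,0,0,0,0]
    - [0,0,0,0,0,0]
  gripper: 0.5
  force: 15

```text
clock: 4.98
position: [0.6131, 0.2723, 0.0131]
ee_rot: [3.141, 0.002, 0.0]
force: [-1.5, -2.8, 4.5]
width: 0.643
gripper_force: 15.0
```

Emit:
step_arm:
  steps:
    - [0,0,10,0,0,0]
    - [0,0,20,0,0,0]
    - [0,0,30,0,0,0]
    - [0,0,30,0,0,0]
    - [0,0,30,0,0,0]
    - [0,0,20,0,0,0]
    - [-10,-15,0,0,0,0]
    - [-15,-25,0,0,0,0]
    - [-15,-30,0,0,0,0]
    - [-15,-30,0,0,0,0]
    - [-3,-30,0,0,0,0]
    - [0,-30,0,0,0,0]
    - [0,-30,0,0,0,0]
    - [0,-30,0,0,0,0]
    - [0,-30,0,0,0,0]
    - [0,-30,0,0,0,0]
    - [0,-30,0,0,0,0]
    - [0,-25,0,0,0,0]
    - [0,-19,0,0,0,0]
    - [0,0,0,0,0,0]

```text
clock: 6.65
position: [0.5542, -0.0868, 0.1527]
ee_rot: [3.139, -0.007, -0.001]
force: [-0.1, -0.1, -2.0]
width: 0.643
gripper_force: 15.0
```

Run:
```python
from h import *
print(observe()["position"],observe()["width"])
s=cams.get_image("scene");t=cams.get_image("top")
a=cv2.resize(s[130:280,160:290],None,fx=3,fy=3);b=cv2.resize(t[150:265,255:385],None,fx=3,fy=3)
o=np.zeros((450,790,3),np.uint8);o[:,:390]=a;o[:345,395:785]=b
cv2.imwrite("pics/over.png",o[:,:,::-1])
```

```text
[ 0.55422037 -0.08676715  0.15268242] 0.6428828293257034
```

View pics/over.png

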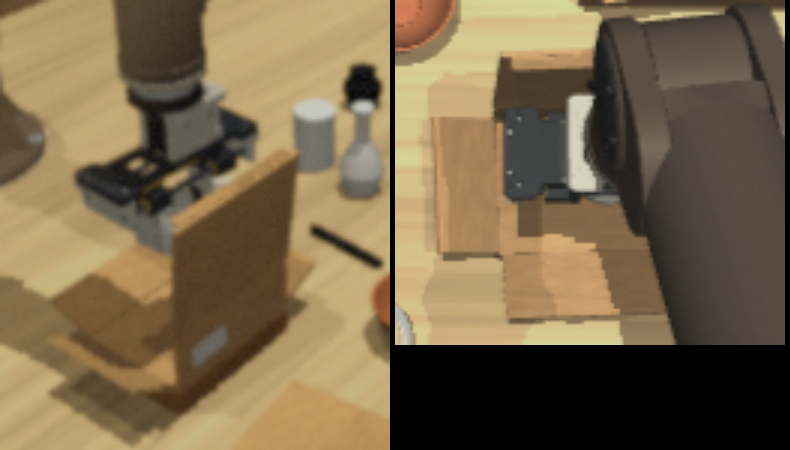

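Emit:
step_arm:
  steps:
    - [0,3,-20,0,0,0]
    - [0,2,-20,0,0,0]
    - [0,0,-20,0,0,0]
    - [0,0,-15,0,0,0]
    - [0,0,-10,0,0,0]
    - [0,0,-7,0,0,0]
    - [0,0,-4,0,0,0]
    - [0,0,-2,0,0,0]
    - [0,0,0,0,0,0]
    - [0,0,0,0,0,0]
    - [0,0,0,0,0,0]

```text
clock: 7.67
position: [0.5554, -0.0763, 0.0555]
ee_rot: [3.141, 0.003, 0.002]
force: [-0.7, 0.1, -2.3]
width: 0.644
gripper_force: 15.0
```

Emit:
step_arm:
  steps:
    - [0,-2,-2,0,0,0]
    - [0,-2,-2,0,0,0]
    - [0,0,-1,0,0,0]
    - [0,0,-1,0,0,0]
    - [0,0,0,0,0,0]
    - [0,0,0,0,0,0]
    - [0,0,0,0,0,0]

```text
clock: 8.25
position: [0.5549, -0.0802, 0.0488]
ee_rot: [-3.142, -0.003, -0.0]
force: [0.5, -0.5, -2.1]
width: 0.646
gripper_force: 15.0
```

Emit:
step_arm:
  steps:
    - [0,0,-1,0,0,0]
    - [0,0,-0.5,0,0,0]
    - [0,0,0,0,0,0]
    - [0,0,0,0,0,0]

```text
clock: 8.58
position: [0.5551, -0.0801, 0.0481]
ee_rot: [3.141, 0.003, 0.001]
force: [-3.1, -0.2, 7.7]
width: 0.645
gripper_force: 15.0
```

Emit:
step_arm:
  steps:
    - [0,0,0,0,0,0]
    - [0,0,0,0,0,0]
    - [0,0,0,0,0,0]
    - [0,0,0,0,0,0]
    - [0,0,0,0,0,0]
    - [0,0,10,0,0,0]
    - [0,0,20,0,0,0]
    - [0,0,30,0,0,0]
    - [0,0,30,0,0,0]
    - [0,0,30,0,0,0]
    - [0,0,0,0,0,0]
  gripper: 1.0

```text
clock: 9.5
position: [0.5582, -0.08, 0.1738]
ee_rot: [3.141, 0.003, 0.015]
force: [0.5, 0.0, 0.7]
width: 0.999
gripper_force: 0.0
```

Emit:
step_arm:
  steps:
    - [-25,0,0,0,0,0]
    - [-25,0,0,0,-0.08,0]
    - [-25,0,0,0,-0.1,0]
    - [-25,0,0,0,-0.1,0]
    - [-25,0,0,0,-0.1,0]
    - [-20,0,0,0,-0.1,0]
    - [-10,-4,-10,0,-0.12,0]
    - [0,0,-20,0,0,0]
    - [0,0,-20,0,0,0]
    - [0,0,0,0,0,0]
    - [0,0,0,0,0,0]
  gripper: 0.0

```text
clock: 10.42
position: [0.4172, -0.067, 0.1377]
ee_rot: [-3.018, -0.026, -0.708]
force: [0.1, 0.2, -0.3]
width: 0.251
gripper_force: 0.0
```

Run:
```python
from h import *
print(observe()["position"],observe()["joints"])
s=cams.get_image("scene");t=cams.get_image("top")
a=cv2.resize(s[130:280,140:270],None,fx=3,fy=3);b=cv2.resize(t[150:265,255:385],None,fx=3,fy=3)
o=np.zeros((450,790,3),np.uint8);o[:,:390]=a;o[:345,395:785]=b
cv2.imwrite("pics/front.png",o[:,:,::-1])
```

```text
[ 0.41716629 -0.06698233  0.13768984] [ 0.43869887  0.074188   -0.33274744  2.4953393  -0.52096789  0.14111901
 -0.94077899]
```

View pics/front.png

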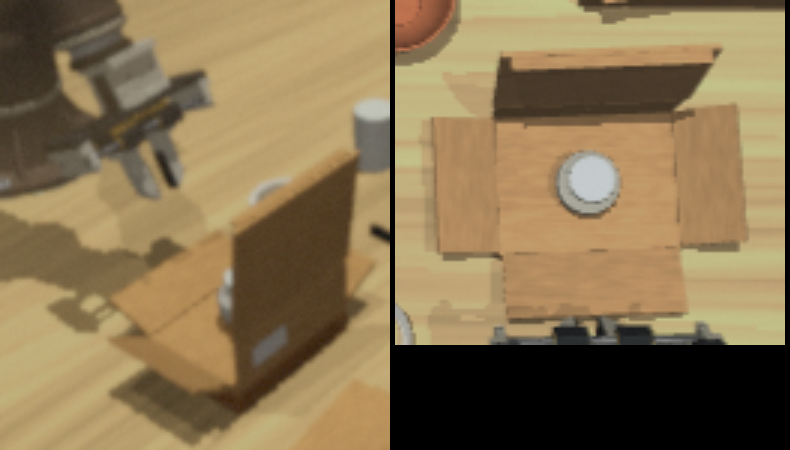

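Emit:
step_arm:
  steps:
    - [-3,-7,0,0,0.1,0]
    - [-3,-7,0,0,0.1,0]
    - [0,-6,0,0,0.02,0]
    - [0,0,-20,0,0,0]
    - [0,0,-20,0,0,0]
    - [0,0,-20,0,0,0]
    - [0,0,0,0,0,0]
    - [0,0,0,0,0,0]

```text
clock: 11.18
position: [0.413, -0.0821, 0.0772]
ee_rot: [-3.059, -0.02, -0.44]
force: [-0.2, -0.1, 0.5]
width: 0.005
gripper_force: 0.0
```

Run:
```python
from h import *
print(observe()["position"],observe()["joints"].round(3) if hasattr(observe()["joints"],"round") else observe()["joints"])
```

```text
[ 0.41300148 -0.082086    0.07720225] [ 0.281  0.24  -0.149  2.433 -0.284  0.203 -1.146]
```

Emit:
step_arm:
  steps:
    - [0,-2,-20,0,0,0]
    - [0,-2,-20,0,0,0]
    - [0,0,-12,0,0,0]
    - [0,0,0,0,0,0]
    - [4,0,0,0,0,0]
    - [4,0,0,0,0,0]
    - [0,0,0,0,0,0]

```text
clock: 11.77
position: [0.4185, -0.0808, 0.0474]
ee_rot: [-3.049, -0.023, -0.427]
force: [-6.6, -2.4, 2.0]
width: 0.004
gripper_force: 3.3
```

Run:
```python
from h import *
o=observe();print(o["position"],np.round(o["joints"],3),o["force"],o["ft_torque"])
t=cams.get_image("top");s=cams.get_image("scene")
a=cv2.resize(s[130:280,140:270],None,fx=3,fy=3);b=cv2.resize(t[150:265,255:385],None,fx=3,fy=3)
o=np.zeros((450,790,3),np.uint8);o[:,:390]=a;o[:345,395:785]=b
cv2.imwrite("pics/front2.png",o[:,:,::-1])
```

```text
[ 0.41845154 -0.08083484  0.04739283] [ 0.216  0.321 -0.07   2.448 -0.656  0.136 -0.762] [-6.57523728 -2.35297515  1.95753793] [-0.3561208   1.70528309  0.01271865]
```

View pics/front2.png

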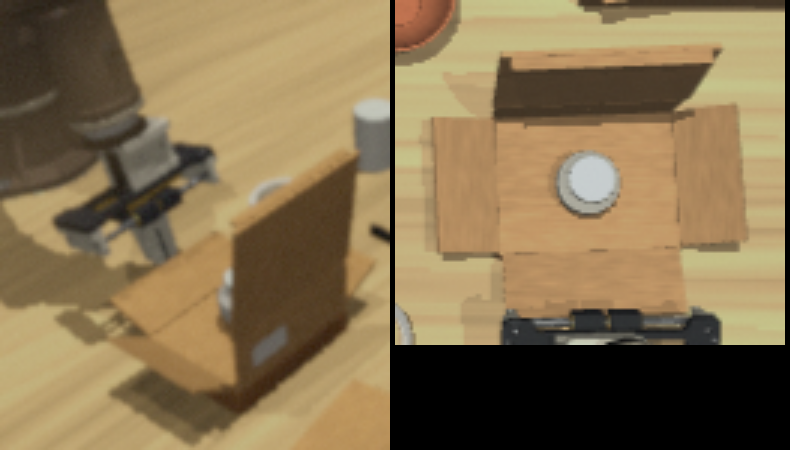

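Emit:
step_arm:
  steps:
    - [-8,0,0,0,0,0]
    - [-4,0,0,0,0.09,0]
    - [0,0,0,0,0.09,0]
    - [0,0,-10,0,0,0]
    - [0,0,-10,0,0,0]
    - [0,0,-5,0,0,0]
    - [0,0,0,0,0,0]
    - [0,0,0,0,0,0]

```text
clock: 12.53
position: [0.4106, -0.0797, 0.0208]
ee_rot: [-3.062, -0.018, -0.252]
force: [-0.3, 0.1, -0.0]
width: 0.002
gripper_force: 0.0
```

Run:
```python
from h import *
o=observe();print(o["position"],np.round(o["joints"],3),o["force"],o["ft_torque"])
```

```text
[ 0.41057668 -0.07971572  0.02080424] [ 0.051  0.396  0.12   2.402 -0.632  0.239 -0.793] [-0.27624669  0.13968363 -0.01296488] [-0.07241931  0.18097938  0.0226697 ]
```

Emit:
step_arm:
  steps:
    - [6,-3,0,0,0,0]
    - [4,-3,3,0,0,0]
    - [2,0,5,0,0,0]
    - [2,0,5,0,0,0]
    - [2,0,5,0,0,0]
    - [3,0,5,0,0,0]
    - [3,0,5,0,0,0]
    - [3,0,5,0,0,0]

```text
clock: 13.2
position: [0.436, -0.0854, 0.0542]
ee_rot: [-3.063, -0.02, -0.253]
force: [0.1, -0.1, -0.5]
width: 0.005
gripper_force: 0.2
```

Emit:
step_arm:
  steps:
    - [4,0,4,0,0,0]
    - [4,0,3,0,0,0]
    - [4,0,3,0,0,0]
    - [4,0,2,0,0,0]

```text
clock: 13.53
position: [0.4521, -0.0854, 0.0658]
ee_rot: [-3.063, -0.02, -0.253]
force: [-0.7, -0.7, 0.0]
width: 0.004
gripper_force: 0.3
```

Emit:
step_arm:
  steps:
    - [4,0,1,0,0,0]
    - [4,0,1,0,0,0]
    - [4,0,0,0,0,0]

```text
clock: 13.78
position: [0.4641, -0.0856, 0.0675]
ee_rot: [-3.063, -0.019, -0.252]
force: [-1.1, 0.1, -0.4]
width: 0.003
gripper_force: 0.2
```

Emit:
step_arm:
  steps:
    - [4,0,0,0,0,0]
    - [3,0,0,0,0,0]
    - [3,0,0,0,0,0]
    - [0,0,0,0,0,0]

```text
clock: 14.12
position: [0.4741, -0.0856, 0.0674]
ee_rot: [-3.063, -0.019, -0.253]
force: [0.3, 0.2, -0.4]
width: 0.006
gripper_force: 0.0
```

Emit:
step_arm:
  steps:
    - [2,0,0,0,0,0]
    - [2,0,0,0,0,0]
    - [0,0,0,0,0,0]

```text
clock: 14.37
position: [0.4773, -0.0855, 0.0673]
ee_rot: [-3.063, -0.019, -0.251]
force: [-2.8, -0.6, 1.6]
width: 0.003
gripper_force: 1.0
```

Emit:
step_arm:
  steps:
    - [2,0,0,0,0,0]
    - [0,0,0,0,0,0]
    - [0,0,0,0,0,0]

```text
clock: 14.62
position: [0.4776, -0.0855, 0.067]
ee_rot: [-3.062, -0.019, -0.247]
force: [-7.8, -1.1, 5.5]
width: 0.005
gripper_force: 4.0
```

Emit:
step_arm:
  steps:
    - [1,0,0,0,0,0]
    - [0,0,0,0,0,0]
    - [0,0,0,0,0,0]

```text
clock: 14.87
position: [0.4778, -0.0854, 0.0668]
ee_rot: [-3.062, -0.018, -0.246]
force: [-10.4, -0.5, 8.2]
width: 0.009
gripper_force: 5.5
```

Emit:
step_arm:
  steps:
    - [-10,0,0,0,0,0]
    - [-20,0,10,0,0.06,0]
    - [-5,0,30,0,0.1,0]
    - [0,5,35,0,0,0.11]
    - [0,10,35,0,0,0.11]
    - [0,15,30,0,0,0.11]
    - [0,15,0,0,0,0.11]
    - [0,15,0,0,0,0.11]
    - [0,15,0,0,0,0.11]
    - [0,15,0,0,0,0.11]
    - [0,15,0,0,0,0.11]
    - [0,15,0,0,0,0.11]
    - [5,15,0,0,0,0.11]
    - [10,15,0,0,0,0.11]
    - [15,15,0,0,0,0.11]
    - [20,15,0,0,0,0.11]
    - [20,15,0,0,0,0.11]
    - [20,0,0,0,0,0]
    - [20,0,0,0,0,0]
    - [0,0,0,0,0,0]

```text
clock: 16.53
position: [0.5596, 0.1101, 0.2043]
ee_rot: [-2.205, -2.155, 0.058]
force: [-0.3, 0.4, -0.5]
width: 0.004
gripper_force: 0.0
```

Run:
```python
from h import *
o=observe();print(o["position"],np.round(o["ee_rot"],3),np.round(o["joints"],3))
t=cams.get_image("top");s=cams.get_image("scene")
a=cv2.resize(s[130:280,140:270],None,fx=3,fy=3);b=cv2.resize(t[150:265,255:385],None,fx=3,fy=3)
o=np.zeros((450,790,3),np.uint8);o[:,:390]=a;o[:345,395:785]=b
cv2.imwrite("pics/front3.png",o[:,:,::-1])
```

```text
[0.55959794 0.11014108 0.20426425] [-2.205 -2.155  0.058] [-0.375  0.403  0.151  1.692 -0.1    1.115 -0.21 ]
```

View pics/front3.png

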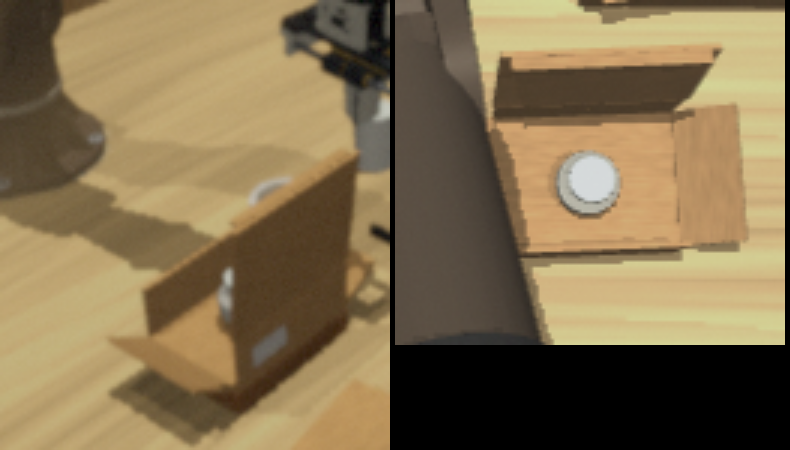

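The front wall is upright and holding, and the jar is standing inside. Next is the left wall.

Emit:
step_arm:
  steps:
    - [-2,0,-20,-0.1,0,0]
    - [-2,0,-20,-0.1,0,0]
    - [-2,0,-20,-0.1,0,0]
    - [0,0,-20,-0.1,0,0]
    - [0,0,-20,-0.1,0,0]
    - [0,0,-20,-0.1,0,0]
    - [0,-3,-20,0,0,0]
    - [0,-3,-15,0,0,0]
    - [0,-3,-12,0,0,0]
    - [0,0,0,0,0,0]
    - [0,0,0,0,0,0]

```text
clock: 17.55
position: [0.5499, 0.1002, 0.038]
ee_rot: [1.953, 1.866, -0.637]
force: [-0.1, 0.3, 0.4]
width: 0.008
gripper_force: 0.0
```

Emit:
step_arm:
  steps:
    - [0,-10,0,0,0,0]
    - [0,-10,0,0,0,0]
    - [0,-8,0,0,0,0]
    - [0,-6,2,0,0,0]
    - [0,-3,5,0,0,0]
    - [0,-3,5,0,0,0]

```text
clock: 18.05
position: [0.5503, 0.0603, 0.0502]
ee_rot: [1.953, 1.866, -0.636]
force: [0.0, 0.3, 0.7]
width: 0.009
gripper_force: 0.2
```

Emit:
step_arm:
  steps:
    - [0,-4,5,0,0,0]
    - [0,-4,5,0,0,0]
    - [0,-4,4,0,0,0]
    - [0,-4,4,0,0,0]

```text
clock: 18.38
position: [0.5505, 0.0447, 0.0681]
ee_rot: [1.952, 1.867, -0.635]
force: [-0.1, 0.1, -0.9]
width: 0.005
gripper_force: 0.2
```

Emit:
step_arm:
  steps:
    - [0,-4,2,0,0,0]
    - [0,-4,2,0,0,0]
    - [0,-4,0,0,0,0]
    - [0,-4,0,0,0,0]

```text
clock: 18.72
position: [0.5503, 0.0286, 0.0715]
ee_rot: [1.952, 1.867, -0.636]
force: [-0.2, 0.5, 0.3]
width: 0.001
gripper_force: 0.3
```

Emit:
step_arm:
  steps:
    - [0,-3,0,0,0,0]
    - [0,-3,0,0,0,0]
    - [0,-2,0,0,0,0]
    - [0,0,0,0,0,0]

```text
clock: 19.05
position: [0.5502, 0.0203, 0.0715]
ee_rot: [1.952, 1.866, -0.637]
force: [0.1, 0.3, -0.4]
width: 0.004
gripper_force: 0.0
```

Emit:
step_arm:
  steps:
    - [0,-2,0,0,0,0]
    - [0,-2,0,0,0,0]
    - [0,0,0,0,0,0]
    - [0,0,0,0,0,0]

```text
clock: 19.38
position: [0.5503, 0.0168, 0.0716]
ee_rot: [1.952, 1.867, -0.636]
force: [-0.2, 0.2, 0.3]
width: 0.003
gripper_force: 0.3
```

Emit:
step_arm:
  steps:
    - [0,-2,0,0,0,0]
    - [0,-1,0,0,0,0]
    - [0,0,0,0,0,0]

```text
clock: 19.63
position: [0.5505, 0.0157, 0.0714]
ee_rot: [1.952, 1.869, -0.633]
force: [-0.9, 6.3, 2.7]
width: 0.009
gripper_force: 3.5
```

Emit:
step_arm:
  steps:
    - [0,-2,0,0,0,0]
    - [0,0,0,0,0,0]
    - [0,0,0,0,0,0]

```text
clock: 19.88
position: [0.5506, 0.0153, 0.0713]
ee_rot: [1.952, 1.871, -0.631]
force: [-2.9, 11.3, 6.0]
width: 0.005
gripper_force: 5.7
```

Emit:
step_arm:
  steps:
    - [0,10,0,0,0,0]
    - [0,20,10,0.05,0,0]
    - [0,5,30,0.1,0,0]
    - [0,0,35,0.1,0,0]
    - [0,0,35,0.1,0,0]
    - [0,0,35,0.1,0,0]
    - [0,-25,5,0.1,0,0]
    - [0,-30,0,0.1,0,0]
    - [0,-30,0,0,0,0]
    - [0,-30,0,0,0,0]
    - [0,-30,0,0,0,0]
    - [2,-30,0,0,0,0]
    - [2,-30,0,0,0,0]
    - [2,-30,0,0,0,0]
    - [2,-30,0,0,0,0]
    - [2,-30,0,0,0,0]
    - [2,-25,0,0,0,0]
    - [2,0,0,0,0,0]
    - [0,0,0,0,0,0]

```text
clock: 21.47
position: [0.5636, -0.2749, 0.221]
ee_rot: [-2.179, -2.127, 0.009]
force: [-0.1, 1.5, 0.3]
width: 0.005
gripper_force: 0.0
```

Emit:
step_arm:
  steps:
    - [0,0,-20,0.1,0,0]
    - [0,0,-20,0.1,0,0]
    - [0,0,-20,0.1,0,0]
    - [0,0,-20,0.1,0,0]
    - [0,0,-20,0.1,0,0]
    - [0,0,-20,0.1,0,0]
    - [0,0,-20,0,0,0]
    - [0,0,-20,0,0,0]
    - [0,0,-15,0,0,0]
    - [0,0,0,0,0,0]
    - [0,0,0,0,0,0]

```text
clock: 22.38
position: [0.5645, -0.2716, 0.0467]
ee_rot: [-1.809, -1.813, -0.554]
force: [-0.2, 0.1, 1.2]
width: 0.009
gripper_force: 0.0
```

Run:
```python
from h import *
o=observe();print(o["position"],np.round(o["ee_rot"],3),np.round(o["joints"],3),o["force"])
```

```text
[ 0.56446686 -0.2715839   0.04668089] [-1.809 -1.813 -0.554] [ 0.587  0.92   0.085  1.35  -0.536  1.414  0.892] [-0.1987355   0.08387325  1.16220231]
```

Emit:
step_arm:
  steps:
    - [0,12,0,0,0,0]
    - [0,12,0,0,0,0]
    - [0,12,0,0,0,0]
    - [0,6,2,0,0,0]
    - [0,4,4,0,0,0]
    - [0,4,5,0,0,0]
    - [0,4,5,0,0,0]

```text
clock: 22.97
position: [0.5644, -0.2192, 0.0633]
ee_rot: [-1.812, -1.814, -0.554]
force: [-0.5, -0.8, -1.0]
width: 0.003
gripper_force: 0.2
```

Emit:
step_arm:
  steps:
    - [0,4,4,0,0,0]
    - [0,4,3,0,0,0]
    - [0,4,2,0,0,0]
    - [0,4,0,0,0,0]
    - [0,4,0,0,0,0]
    - [0,4,0,0,0,0]

```text
clock: 23.47
position: [0.5642, -0.1947, 0.0714]
ee_rot: [-1.811, -1.813, -0.555]
force: [-0.3, -1.2, 0.7]
width: 0.005
gripper_force: 0.3
```

Emit:
step_arm:
  steps:
    - [0,4,0,0,0,0]
    - [0,4,0,0,0,0]
    - [0,4,0,0,0,0]
    - [0,0,0,0,0,0]

```text
clock: 23.8
position: [0.5643, -0.1819, 0.0717]
ee_rot: [-1.81, -1.813, -0.555]
force: [-0.2, 0.2, 0.1]
width: 0.002
gripper_force: 0.0
```

Emit:
step_arm:
  steps:
    - [0,2,0,0,0,0]
    - [0,2,0,0,0,0]
    - [0,1,0,0,0,0]
    - [0,0,0,0,0,0]

```text
clock: 24.13
position: [0.5643, -0.1793, 0.0714]
ee_rot: [-1.814, -1.814, -0.554]
force: [-0.1, -4.8, 1.1]
width: 0.006
gripper_force: 2.2
```

Emit:
step_arm:
  steps:
    - [0,2,0,0,0,0]
    - [0,0,0,0,0,0]
    - [0,0,0,0,0,0]

```text
clock: 24.38
position: [0.5643, -0.1789, 0.0714]
ee_rot: [-1.816, -1.814, -0.553]
force: [-0.5, -9.0, 1.7]
width: 0.002
gripper_force: 4.3
```

Emit:
step_arm:
  steps:
    - [0,-10,0,0,0,0]
    - [0,-25,5,0,0,0]
    - [0,-25,15,-0.1,0,0]
    - [0,-25,30,-0.1,0,0]
    - [0,-15,30,-0.1,0,0]
    - [10,0,30,-0.1,0,0]
    - [20,0,30,-0.1,0,0]
    - [25,0,0,-0.1,0,0]
    - [25,0,0,0,0,0]
    - [25,0,0,0,0,0]
    - [20,0,0,0,0,0]
    - [10,0,0,0,0,0]
    - [0,0,0,0,0,0]

```text
clock: 25.47
position: [0.701, -0.2745, 0.2101]
ee_rot: [-2.172, -2.132, 0.006]
force: [0.4, 0.8, -0.2]
width: 0.007
gripper_force: 0.0
```

Run:
```python
from h import *
o=observe();print(o["position"],np.round(o["ee_rot"],3),np.round(o["joints"],3))
t=cams.get_image("top");s=cams.get_image("scene")
a=cv2.resize(s[130:280,140:270],None,fx=3,fy=3);b=cv2.resize(t[150:265,255:385],None,fx=3,fy=3)
o=np.zeros((450,790,3),np.uint8);o[:,:390]=a;o[:345,395:785]=b
cv2.imwrite("pics/walls.png",o[:,:,::-1])
```

```text
[ 0.70102826 -0.27446081  0.21005228] [-2.172 -2.132  0.006] [ 0.188  0.736  0.278  1.118 -0.222  1.405  0.434]
```

View pics/walls.png

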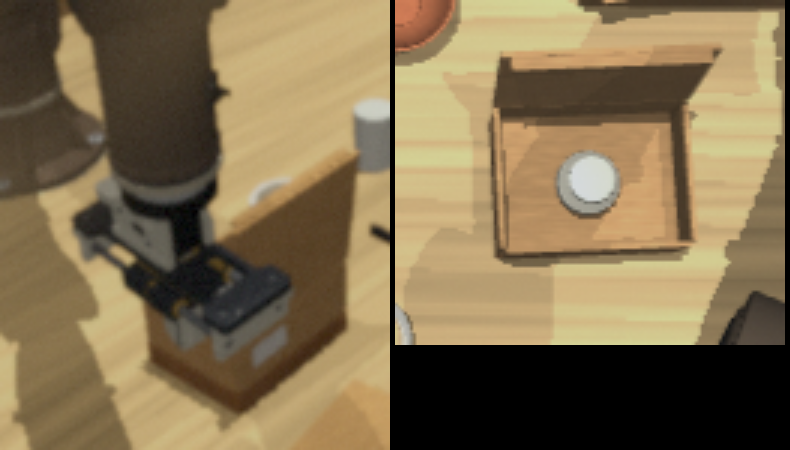

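All three walls are upright with the jar inside. Now the lid, from behind.

Emit:
step_arm:
  steps:
    - [0,15,3,0,0,0]
    - [0,28,0,0,0,0]
    - [0,30,0,0,0,0]
    - [0,30,0,0,0,0]
    - [0,30,0,0,0,0]
    - [0,30,0,0,0,0]
    - [0,25,0,0,0,0]
    - [0,10,0,0,0,0]
    - [-10,0,0,0,0,0]
    - [-10,0,0,0,0,0]
    - [-8,0,-3,0,0,0]
    - [-8,0,0,0,0,0]
    - [0,0,0,0,0,0]

```text
clock: 26.65
position: [0.6615, -0.0786, 0.2122]
ee_rot: [-2.177, -2.129, 0.007]
force: [-0.3, -0.7, 0.5]
width: 0.005
gripper_force: 0.0
```

Emit:
step_arm:
  steps:
    - [-6,0,0,0,0,0]
    - [-6,0,0,0,0,0]
    - [-6,0,0,0,0,0]
    - [-6,0,0,0,0,0]
    - [-6,0,0,0,0,0]
    - [-6,0,-1,0,0,0]
    - [-6,0,-1,0,0,0]
    - [-6,0,-2,0,0,0]
    - [-6,0,-2,0,0,0]
    - [-6,0,-2,0,0,0]

```text
clock: 27.48
position: [0.6027, -0.078, 0.2033]
ee_rot: [-2.176, -2.131, 0.007]
force: [-0.0, -0.0, -0.1]
width: 0.005
gripper_force: 0.2
```

Emit:
step_arm:
  steps:
    - [-6,0,-3,0,0,0]
    - [-6,0,-4,0,0,0]
    - [-6,0,-4,0,0,0]
    - [-6,0,-4,0,0,0]
    - [-6,0,-4,0,0,0]
    - [-6,0,-4,0,0,0]

```text
clock: 27.98
position: [0.5667, -0.078, 0.18]
ee_rot: [-2.176, -2.131, 0.007]
force: [0.2, -0.4, -0.7]
width: 0.004
gripper_force: 0.2
```

Emit:
step_arm:
  steps:
    - [-5,0,-5,0,0,0]
    - [-5,0,-5,0,0,0]
    - [-5,0,-5,0,0,0]
    - [-5,0,-6,0,0,0]
    - [-5,0,-6,0,0,0]
    - [-5,0,-6,0,0,0]
    - [-4,0,-6,0,0,0]
    - [-4,0,-6,0,0,0]

```text
clock: 28.65
position: [0.5288, -0.078, 0.1349]
ee_rot: [-2.176, -2.131, 0.007]
force: [1.1, 1.3, 0.4]
width: 0.008
gripper_force: 0.1
```

Emit:
step_arm:
  steps:
    - [-4,0,-5,0,0,0]
    - [-4,0,-5,0,0,0]
    - [-4,0,-5,0,0,0]
    - [0,0,-3,0,0,0]
    - [0,0,0,0,0,0]

```text
clock: 29.07
position: [0.5167, -0.078, 0.1169]
ee_rot: [-2.175, -2.13, 0.008]
force: [-0.8, -0.2, -0.0]
width: 0.003
gripper_force: 0.0
```

Emit:
step_arm:
  steps:
    - [0,0,-3,0,0,0]
    - [0,0,-2,0,0,0]
    - [0,0,-2,0,0,0]
    - [0,0,0,0,0,0]

```text
clock: 29.4
position: [0.5173, -0.078, 0.1102]
ee_rot: [-2.176, -2.131, 0.007]
force: [0.1, -0.0, -0.1]
width: 0.003
gripper_force: 0.0
```

Emit:
step_arm:
  steps:
    - [0,0,-2,0,0,0]
    - [0,0,0,0,0,0]
    - [0,0,0,0,0,0]

```text
clock: 29.65
position: [0.5173, -0.078, 0.1085]
ee_rot: [-2.176, -2.131, 0.007]
force: [0.1, 0.3, -0.7]
width: 0.004
gripper_force: 0.0
```

Emit:
step_arm:
  steps:
    - [0,0,-2,0,0,0]
    - [0,0,0,0,0,0]
    - [0,0,0,0,0,0]

```text
clock: 29.9
position: [0.5175, -0.0781, 0.1066]
ee_rot: [-2.176, -2.131, 0.007]
force: [-0.2, -0.0, 0.6]
width: 0.003
gripper_force: 0.2
```

Emit:
step_arm:
  steps:
    - [0,0,-1,0,0,0]
    - [0,0,0,0,0,0]
    - [0,0,0,0,0,0]

```text
clock: 30.15
position: [0.5176, -0.0781, 0.106]
ee_rot: [-2.176, -2.131, 0.006]
force: [-1.7, -0.5, 6.2]
width: 0.004
gripper_force: 2.9
```

Emit:
step_arm:
  steps:
    - [0,0,-1.5,0,0,0]
    - [0,0,0,0,0,0]
    - [0,0,0,0,0,0]

```text
clock: 30.4
position: [0.5176, -0.0781, 0.1053]
ee_rot: [-2.176, -2.131, 0.005]
force: [-4.0, 0.4, 15.4]
width: 0.005
gripper_force: 8.1
```

Emit:
step_arm:
  steps:
    - [0,0,10,0,0,0]
    - [0,0,30,0,0,0]
    - [0,0,35,0,0,0]
    - [0,0,35,0,0,0]
    - [0,-30,35,0,0,0]
    - [0,-35,0,0,0,0]
    - [0,-35,0,0,0,0]
    - [0,-35,0,0,0,0]
    - [0,-35,0,0,0,0]
    - [0,-35,0,0,0,0]
    - [0,-35,0,0,0,0]
    - [0,-35,0,0,0,0]
    - [0,0,0,0,0,0]
    - [0,0,0,0,0,0]

```text
clock: 31.57
position: [0.5161, -0.3526, 0.2453]
ee_rot: [-2.181, -2.126, 0.009]
force: [0.0, 0.8, 0.5]
width: 0.008
gripper_force: 0.0
```

Run:
```python
from h import *
t=cams.get_image("top").astype(float);s=cams.get_image("scene").astype(float)
cv2.imwrite("pics/end_top.png",t[:,:,::-1]);cv2.imwrite("pics/end_scene.png",s[:,:,::-1])
# lid top corners predicted for closed lid; find the edges numerically along short normals
w=.043;M=np.array([[np.cos(w),-np.sin(w),0],[np.sin(w),np.cos(w),0],[0,0,1]])
W=lambda *p:M@np.array(p)+[.5591,-.0814,0]
def edge(n,a,b):
    g=(t if n=="top" else s).sum(2).astype(np.float32);u=proj(n,[a,b]);nn=(u[1]-u[0])/np.linalg.norm(u[1]-u[0]);q=np.array([-nn[1],nn[0]])
    d=np.arange(-12,12.1,.5);prof=np.mean([[cv2.getRectSubPix(g,(1,1),tuple(map(float,u[0]+f*(u[1]-u[0])+k*q)))[0,0] for k in d] for f in np.linspace(.15,.85,25)],0)
    gr=np.diff(cv2.GaussianBlur(prof.reshape(1,-1).astype(np.float32),(5,1),0)[0]);o=np.argsort(-abs(gr))[:6];return [(float(d[i]),round(float(gr[i]))) for i in o]
for n in("top","scene"):
  for z in(.106,):
    print(n,"front",edge(n,W(-.0735,.091,z),W(-.0735,-.091,z)),"right",edge(n,W(-.0735,-.091,z),W(.0675,-.091,z)),"back",edge(n,W(.07,.091,z),W(.07,-.091,z)))
# jar-white pixels left in carton region?
g=t[170:260,275:365];print("white",((g.max(2)-g.min(2)<32)&(g.max(2)>120)).sum())
# change elsewhere: compare white wares' blobs
print("size",proj("scene",[W(-.0735,0,.106),W(-.0735,0,.116)]))
```

```text
top front [(4.5, 44), (5.0, 43), (0.0, -40), (-0.5, -36), (4.0, 30), (0.5, -28)] right [(-0.5, 5), (0.0, 4), (-1.0, 4), (0.5, 2), (-1.5, 2), (-7.0, -1)] back [(0.5, -17), (0.0, -16), (1.0, -11), (-0.5, -10), (-1.0, -6), (-2.5, -5)]
scene front [(-0.5, 8), (0.0, 8), (-1.0, 7), (0.5, 6), (6.5, -5), (6.0, -5)] right [(0.5, -36), (1.0, -33), (0.0, -32), (1.5, -23), (-0.5, -22), (2.0, -13)] back [(0.5, 27), (1.0, 26), (0.0, 22), (-2.0, 19), (1.5, 19), (-1.5, 18)]
white 0
size [[205.49711584 211.15312591]
 [205.24110321 208.69005422]][ WARN:0@4.197] global loadsave.cpp:1063 imwrite_ Unsupported depth image for selected encoder is fallbacked to CV_8U.
```

The lid's edges lie within 0.5 px of where a closed lid should be, with the arm clear. Handing in.

```bash
python3 -c "
from cell import job
print(job.sign_off())"
```

```text
the job is handed in; nothing more can be done
None
```

The jar is standing in the carton, the front, left and right walls clicked up in that order, and the lid went last; I handed the job in at about 32 s, but the sign-off returned no verdict.

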